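# Prime the lathe oiler until its indicator pin is out

## Task

Prime the lathe's oiler, which sits in the low pine cabinet: with the fingertips push the thin ply door on top all the way open by its raised strip, then pump the round plunger beneath it, pressing it right down and letting it spring all the way up each time, until the steel indicator pin stands fully out, level with the square gauge post beside it. Do not press the plunger down again once the pin is fully out, and finish clear with the door left open. Only push and press, do not touch the pin, and leave the tops, weight, dish and driver where they stand.

Things in the scene. Friction and masses are not known exactly. Their poses are not given: they have to be found in the camera images.
- cabinet: Fixed low pine cabinet, 235 (x) x 370 (y) x 98 mm high, turned up to 0.25 rad about z. Origin on the counter under the plunger's centre; y = the way the door opens. Top spans x -95..140, y -150..220 mm; bare at y -150..-75. Bay 130 mm square cut in the top round the origin. Two runners 9 mm high on the top at x = -70 and 70. A top and the weight stand at x over 80, y over 30 mm.
- door_strip (a point): Centre of the upper face (123 mm above the counter) of the raised strip on the ply door: 90 mm long (cabinet x), 14 mm wide (cabinet y), rising 18 mm above the ply, whose upper face is 105 mm above the counter. Push it along cabinet +y. The ply is 132 (x) x 142 (y) x 4 mm; the strip lies 60 mm from its centre towards cabinet -y.
- door (a joint): How far the ply door is open, m: 0 = shut over the bay, 0.135 = at its stop, fully open along cabinet +y; it counts as open above 0.12. Starts at 0 to 0.02. About 1.5 N friction; stays where left.
- plunger_top (a point): Centre of the flat top of the plunger's round head, 60 mm in diameter and 10 mm thick, at the cabinet's origin, 88 mm above the counter when up (13 mm under the door). Goes straight down when pressed.
- plunger (a joint): How far the plunger is pressed, m: 0 = up, 0.017 = bottom stop. Spring 7 N at the top, 11 N at the bottom, plus 30 N per m/s. A stroke of at least 14 mm lifts the pin one step of 10 mm as the plunger springs fully up again (the first stroke about 1 to 14 mm); a shorter stroke may lift nothing. Once the pin is fully out, pressing it over 8 mm is a fault.
- pin_tip (a point): Centre of the upper end of the steel indicator pin: shaft 10 mm in diameter, head 16 mm in diameter, 6 mm high, upright at cabinet x 110, y -30 mm. Tip 104 mm above the counter when in, about 153 mm fully out, level (within 1 mm) with the top of the gauge post: a fixed steel post 10 mm square, 35 mm from the pin towards cabinet -y.
- pin (a joint): How far the pin is out, m: 0 = in, about 0.049 = fully out (counts above 0.046; the step before is about 0.039). Starts between 0 and 0.025; rises a step on each up-stroke of the plunger and stays. Three to five full strokes are needed.
- top_a: Spinning top standing upside down on the cabinet's far strip, point up, 44 mm in diameter and about 55 mm high; origin at its underside. Leave alone.
- top_b: Spinning top on the counter, 52 mm in diameter and 63 mm high, point up; origin at its underside. Leave alone.
- top_c: Spinning top on the counter, 57 mm in diameter and 68 mm high, point up; origin at its underside. Leave alone.
- top_d: Spinning top on the counter, 52 mm in diameter and 63 mm high, point up; origin at its underside. Leave alone.
- weight: Round brass weight, 44 mm in diameter, 42 mm high, on the cabinet's far strip; origin at its underside. Leave alone.
- driver: Steel tip driver, 170 mm long, about 30 mm thick at the handle, lying on the counter to the right of the cabinet. Leave alone.
- dish: Ceramic dish, 110 mm across, 35 mm high, on the counter; origin at its underside. Leave alone.

How it is judged (in metres and radians):
On the way, in this order (a step that is already met when the one before it is completed fails the run):
1. the ply door is pushed open (value of joint door above 0.12 m), for 0.1 s.
2. the plunger is pressed down (value of joint plunger above 0.012 m).
3. the pin stands fully out with the plunger let up (value of joint pin above 0.046 m and value of joint plunger below 0.003 m), for 0.2 s.
At the end, for the whole second after the job is handed in: The door is open by more than 120 mm of its 135, the pin is out by more than 46 mm of about 49, the plunger is back up (within 3 mm), and every top, the weight, the driver and the dish are within 25 mm of where they started (all of step 3 and value of joint door above 0.12 m and distance of each of top_a, top_b, top_c, top_d, weight, driver, dish from where it was at the start of the episode below 0.025 m); the robot touches nothing.
It fails at once if a top, the weight, the driver or the dish is moved or lifted (over 25 mm) (distance of any of top_a, top_b, top_c, top_d, weight, driver, dish from where it was at the start of the episode above 0.025 m).
It fails at once if the pin is touched by the robot (contact force between any of the fingers, the arm and pin above 0.5 N).
It fails at once if the plunger is pumped again (pressed over 8 mm) after the pin is fully out (value of joint pin above 0.046 m and value of joint plunger above 0.008 m).
It also fails if it takes over 54 s, if anything falls off the work surface, if the arm or the gripper's body presses on something with over 40 N, if the wrist force passes 120 N, or if a joint passes its speed limit or range.

## Robot

A 6-joint arm with a two-finger parallel gripper is mounted at the origin on the work surface. World frame = base frame: x ahead of the robot, y to its left, z up, the work surface at z = 0. Lengths are in m, angles in degrees, forces in N, time in s.
With the tool pointing down it reaches from about 0.375 to 0.975 m from the base axis. Payload 3.8 kg.
Tool frame: the origin (TCP) lies midway between the tips of the shut fingers; the grasp point (between the pads) lies ctrl.pinch_z behind it (ctrl.pinch_z is the distance from the TCP to the grasp point, in m); x points along the fingers, y is the direction in which the jaws open and shut, and the axes are right-handed (so a half turn about x gives the same grasp; the last joint's range is limited). The gripper opens to 85 mm and grips with 20 to 120 N. Pads are 22 mm wide; open, the fingers measure 114 mm over their backs; the gripper's body (76 mm by 85 mm) begins 54 mm behind the grasp point. The pads swing forward as they close: fully open they stand 13 mm farther back than shut.
Start: joints at [-74.708, 15.12, 91.902, -0, 72.978, -2.114], TCP at [0.202, -0.644, 0.231] pointing down, gripper open.
Joint ranges: [-150.88, 150.88], [-54.13, 125.18], [17.81, 147.31], [-75.09, 255.09], [0, 152.58], [-146.25, 146.25]. Speed limits (degrees/s): [147.25, 147.25, 180, 180, 180, 180].

## Interface

Orientations are given as [roll, pitch, yaw] about the fixed x, y, z axes, in that order (R = Rz(yaw) Ry(pitch) Rx(roll)).
In Python, from cell import status, eyes, order, ctrl gives the robot as it stands.
- The arm moves only by the tool step_arm, never from a script. Its argument "series" is text: rows parted by semicolons, each of 7 numbers parted by spaces: the turn, a rotation vector about the tool's x, y, z in rad, then the shift along the tool's x, y, z in m, then the finger opening in m, from 0 to 0.0854. In form: ax ay az x y z grip; .... A call has 1 to 10 rows; each row is the pose to reach, as a shift and turn from the pose commanded when the call began, along the tool's axes at that moment; what a row does not reach only later rows make up. A row lasts 1/8 s, in which the tool goes at most 62.5 mm and 10.7 degrees, less where a joint would pass 70% of its speed; a pose out of reach is approached as far as the arm can. A call with a gripper value outside its range is refused whole. The fingers move at their own pace and stop on an object; "newtons" is the grip in N (left out, the last holds). Time passes only in rows, so rows that repeat a pose let the fingers close. It gives the time, the measured TCP pose, the force and the opening at its end, in the units of the state.
- status.get_state(): the state, without advancing time (a new reading comes with each control period).
- eyes.capture(name): name is "scene" or "top" or "wrist"; returns (picture, depth): 384x512x3 uint8, red, green, blue; 384x512 float32, m along the optical axis (not along the pixel's ray), 0 where there is no reading.
- eyes.camera_model(name): a dict with "K" (3x3 intrinsics, pixels), "R" (3x3) and "t" (3): a world point X has camera coordinates R X + t. Camera axes: x right, y down, z forward; pixel columns grow to the right and rows downward; lengths in m; the calibration is good to about 2 mm. A picture is of the moment at which its call begins: read the wrist's pose just before it. camera_model takes no time and is no camera call; for the wrist camera it gives the pose at the moment of the call.
- order.job_done(): hands the job in, once; it reports no verdict.
The state is a dict: "clock": time; "joints": joint angles; "qvel": joint speeds; "joint_torque": joint torques, N m; "tcp_pos": TCP position; "orientation": TCP orientation; "force": force on the tool from outside, world axes, zero at the start; "ft_torque": the same for the moment, N m; "opening": finger opening in m.
Only numpy, scipy, OpenCV 4.12 (cv2) and the standard library are available. Lean on these libraries where they do the work, as an engineer would, in place of code of your own. Each camera call takes 0.05 s, during which the arm holds its last target.

## Working session

There is one attempt and no reset: what is moved stays moved. The work goes in short steps, Python scripts to look and compute and a tool call to move; the robot and the scene stay as the last step left them, time stands still between calls to the robot, and variables do not carry over. Pictures are saved under pics/ and viewed, and the job is handed in when it is done.

Besides the shell and the picture viewer there is one more tool, called after "Emit:" as name(argument=value, ...) on one line, values as JSON. step_arm: Moves the arm, as the interface text tells. Its arguments: {"type":"object","properties":{"series":{"type":"string"},"newtons":{"type":"number"}},"required":["series"]}

```bash
mkdir -p pics; ls; python3 - <<'E'
from cell import status, eyes, order, ctrl
import cv2, numpy as np
s=status.get_state();print(s, ctrl.pinch_z)
for n in ["scene","top"]:
    p,d=eyes.capture(n); cv2.imwrite(f"pics/{n}0.png",p[:,:,::-1]); np.save(f"pics/{n}0.npy",d)
    m=eyes.camera_model(n); print(n,m); np.savez(f"pics/{n}_cam.npz",**m)
E
```

```text
pics
{'clock': 0.0, 'joints': array([-7.47065666e+01,  1.51679344e+01,  9.19818415e+01,  1.79369316e-03,
        7.29764089e+01, -2.11530734e+00]), 'qvel': array([ 0.00827763, -0.00805203,  0.01202262, -0.01359666,  0.05229958,
       -0.07719951]), 'joint_torque': array([-1.63609271e-03, -5.15113521e+01, -3.67315328e+01, -7.83326777e-05,
        1.29048864e-02,  5.69857590e-06]), 'tcp_pos': array([ 0.20175432, -0.64337926,  0.22997087]), 'orientation': array([-92.89349623,  89.87380357, 104.51471747]), 'force': array([ 0.96920249, -0.69921638, -0.45671542]), 'ft_torque': array([-0.04296803,  0.03557094, -0.02241391]), 'opening': 0.08539872980688333} 0.0187
scene {'K': array([[388.27362153,   0.        , 252.19594818],
       [  0.        , 388.27362153, 185.26788805],
       [  0.        ,   0.        ,   1.        ]]), 'R': array([[-0.44161184,  0.89703533,  0.0175098 ],
       [ 0.67660552,  0.34578376, -0.65010658],
       [-0.58922318, -0.27524753, -0.75964126]]), 't': array([ 0.21229955, -0.30573166,  1.51112917])}
top {'K': array([[355.5329305 ,   0.        , 254.10937398],
       [  0.        , 355.5329305 , 186.71971793],
       [  0.        ,   0.        ,   1.        ]]), 'R': array([[ 0.02133973, -0.9993233 , -0.02995918],
       [-0.98980575, -0.01689685, -0.14141811],
       [ 0.1408162 ,  0.03267159, -0.98949652]]), 't': array([0.00947613, 0.53341082, 1.00188365])}
```

View pics/scene0.png

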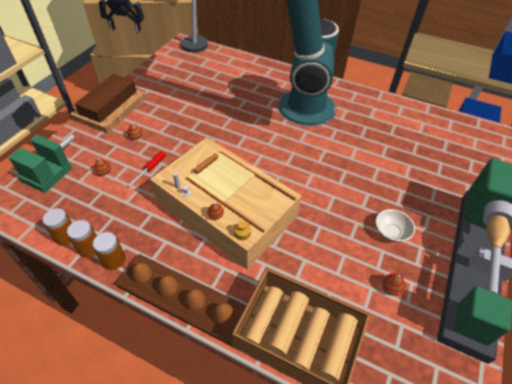

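View pics/top0.png

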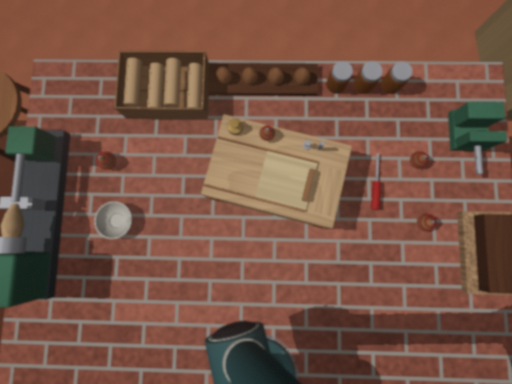

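The cabinet is in the centre of the top view at about (278,172). The strip is at its right end (312,185), so cabinet +y points left in the image, which is roughly world +y. The pin and post are near (308–320,146). I'll enlarge these.

```bash
python3 - <<'E'
import cv2
a=cv2.imread("pics/top0.png")[105:240,195:360]; cv2.imwrite("pics/top0c.png",cv2.resize(a,None,fx=4.4,fy=4.4,interpolation=cv2.INTER_CUBIC))
a=cv2.imread("pics/scene0.png")[130:265,140:310]; cv2.imwrite("pics/scene0c.png",cv2.resize(a,None,fx=4.4,fy=4.4,interpolation=cv2.INTER_CUBIC))
E
```

```text
(no output)
```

View pics/top0c.png

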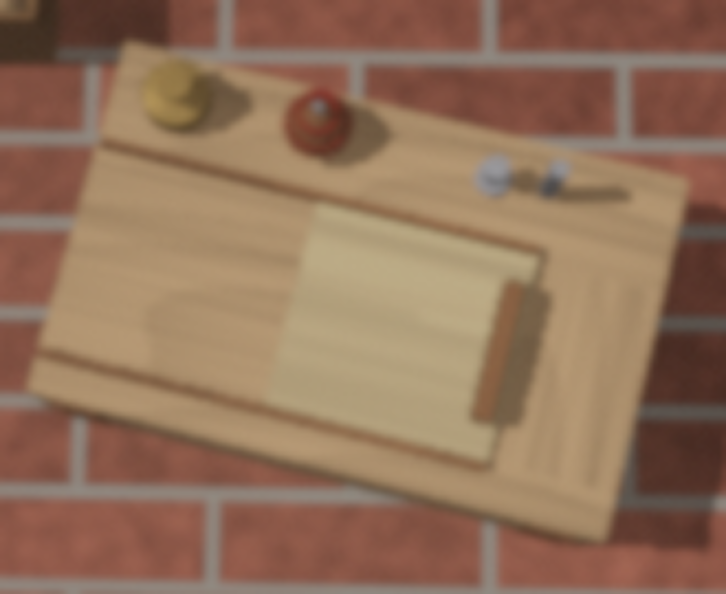

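View pics/scene0c.png

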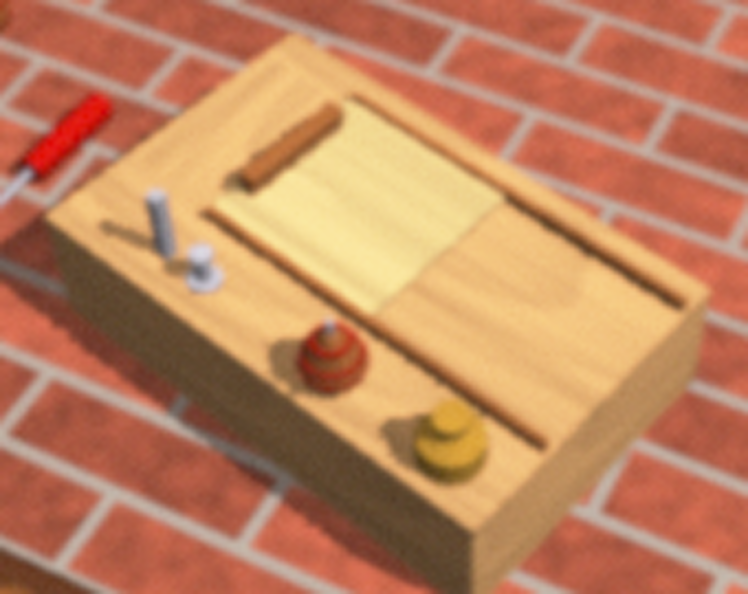

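```bash
cat > h.py <<'E'
import numpy as np
def cam(n): return dict(np.load(f"pics/{n}_cam.npz"))
def ray(m,uv,z):
    d=m["R"].T@np.linalg.inv(m["K"])@np.array([uv[0],uv[1],1.]); c=-m["R"].T@m["t"]
    return c+d*(z-c[2])/d[2]
def proj(m,X):
    c=m["R"]@X+m["t"]; p=m["K"]@c; return p[:2]/p[2]
E
python3 - <<'E'
from h import *
from scipy.optimize import least_squares
T=cam("top");S=cam("scene")
cab=np.array([[.14,.22],[.14,-.15],[-.095,-.15],[-.095,.22]])
t=np.array([[125,40],[690,180],[605,540],[30,390]])/4.4+[195,105]
s=np.array([[475,530],[50,215],[295,35],[708,292]])/4.4+[140,130]
def W(p,q,z): c,n=np.cos(p[2]),np.sin(p[2]); return np.array([p[0]+c*q[0]-n*q[1],p[1]+n*q[0]+c*q[1],z])
for sets in ([(T,t)],[(S,s)],[(T,t),(S,s)]):
    f=lambda p:np.concatenate([proj(m,W(p,q,.098))-u for m,uv in sets for q,u in zip(cab,uv)])
    r=least_squares(f,[.6,0,0]);print(r.x,r.fun.round(1))
p=r.x
c,n=np.cos(p[2]),np.sin(p[2])
for nme,m,uv in (("T",T,np.array([495,352])/4.4+[195,105]),("S",S,np.array([293,143])/4.4+[140,130])):
    X=ray(m,uv,.123); d=X[:2]-p[:2]; print(nme,X,"cab",c*d[0]+n*d[1],-n*d[0]+c*d[1])
for nme,q,z in (("plug",(0,0),.088),("pin",(.11,-.03),.105),("post",(.11,-.065),.153)):
    print(nme,W(p,q,z),(proj(T,W(p,q,z))-[195,105])*4.4,(proj(S,W(p,q,z))-[140,130])*4.4)
for nme,uv,z in (("pinS",(200,252),.115),("postS",(156,192),.153)):
    X=ray(S,np.array(uv)/4.4+[140,130],z);d=X[:2]-p[:2];print(nme,c*d[0]+n*d[1],-n*d[0]+c*d[1])
D=np.load("pics/top0.npy");print(D[180,312],D[185,285])
E
```

```text
[ 0.54371598 -0.07271143 -0.23621343] [ 0.4  0.2  0.  -0.4  0.2  0.2 -0.6 -0. ]
[ 0.54544983 -0.07027986 -0.23949097] [-0.2  0.6 -0.9 -0.   0.2 -0.7  0.9 -0.5]
[ 0.54431454 -0.07169205 -0.23774653] [ 0.2 -0.1 -0.3 -0.5 -0.2  0.  -1.  -0.4 -0.3 -0.  -1.1 -0.4 -0.1 -1.
  0.6 -1.1]
T [ 0.52812227 -0.12575148  0.123     ] cab -0.0030050907812508316 -0.05635228385036685
S [ 0.53513657 -0.12444866  0.123     ] cab 0.0035050720121950485 -0.05343415699878842
plug [ 0.54431454 -0.07169205  0.088     ] [402.5780503  333.33139024] [357.91279233 214.12266147]
pin [ 0.64415497 -0.12675464  0.105     ] [493.24334456 173.85007015] [204.3465862  271.50199913]
post [ 0.63591201 -0.16077013  0.153     ] [559.84175376 167.21846897] [156.52032933 194.18275351]
pinS 0.10564605195132448 -0.0368810775598892
postS 0.10895331666478109 -0.0665994393681108
0.96964294 0.9740002
```

```bash
cat >> h.py <<'E'
from scipy.spatial.transform import Rotation as Ro
P=(0.5443,-0.0717,-0.2377)
def W(q,z,p=P):
    c,n=np.cos(p[2]),np.sin(p[2]); return np.array([p[0]+c*q[0]-n*q[1],p[1]+n*q[0]+c*q[1],z])
def pose():
    from cell import status
    s=status.get_state(); return s["tcp_pos"],Ro.from_euler("xyz",s["orientation"],degrees=True).as_matrix(),s
def cabxy(X,p=P):
    c,n=np.cos(p[2]),np.sin(p[2]); d=np.array(X[:2])-p[:2]; return np.array([c*d[0]+n*d[1],-n*d[0]+c*d[1]])
# target: tool x down, tool y along cabinet x or -x
def Rt(sign):
    n=P[2]; x=np.array([0,0,-1.]); y=sign*np.array([np.cos(n),np.sin(n),0]); return np.stack([x,y,np.cross(x,y)],1)
E
python3 - <<'E'
from h import *
x,R,s=pose();print(R.round(3))
for sg in(1,-1):print(sg,Ro.from_matrix(R.T@Rt(sg)).as_rotvec().round(3))
for q,z in (((0,-.1),.2),((0,-.1),.111)):print(q,z,R.T@(W(q,z)-x))
E
```

```text
[[-0.001  0.299 -0.954]
 [ 0.002 -0.954 -0.299]
 [-1.    -0.002 -0.   ]]
1 [-1.029e+00 -1.000e-03  2.000e-03]
-1 [2.112e+00 2.000e-03 1.000e-03]
(0, -0.1) 0.2 [ 0.03084887 -0.35732216 -0.4463631 ]
(0, -0.1) 0.111 [ 0.11984868 -0.35714005 -0.44635607]
```

Emit:
step_arm(series="-0.1 0 0 0.003 -0.036 -0.045 0; -0.2 0 0 0.006 -0.071 -0.089 0; -0.31 0 0 0.009 -0.107 -0.134 0; -0.41 0 0 0.012 -0.143 -0.179 0; -0.51 0 0 0.015 -0.179 -0.223 0; -0.62 0 0 0.018 -0.214 -0.268 0; -0.72 0 0 0.022 -0.25 -0.312 0; -0.82 0 0 0.025 -0.286 -0.357 0; -0.93 0 0 0.028 -0.321 -0.402 0; -1.03 0 0 0.031 -0.357 -0.446 0", newtons=40)

```text
clock: 1.35
tcp_pos: [0.5213, -0.1683, 0.1999]
orientation: [-62.4, 90.0, -165.8]
force: [0.2, -0.8, 0.5]
opening: 0.0004
```

```bash
python3 - <<'E'
from h import *
x,R,s=pose();print(x,R.round(3),cabxy(x),s["opening"],s["force"],s["joints"],s["clock"])
from cell import eyes
import cv2
m=eyes.camera_model("wrist");p,d=eyes.capture("wrist");cv2.imwrite("pics/w1.png",p[:,:,::-1])
np.savez("pics/w1_cam.npz",**m);np.save("pics/w1.npy",d)
x,R,s=pose();print(x,s["force"],(R.T@(W((0,-.1),.111)-x)))
for nme,q,z in (("strip",(0,-.055),.123),("pin",(.11,-.03),.11),("post",(.11,-.065),.153),("-x-y",(-.095,-.15),.098),("+x-y",(.14,-.15),.098)):print(nme,proj(m,W(q,z)))
E
```

```text
[ 0.52130859 -0.16825142  0.19989223] [[-0.     0.973 -0.231]
 [-0.    -0.231 -0.973]
 [-1.    -0.     0.   ]] [ 0.00038982 -0.09925034] 0.00044429760025717043 [ 0.15355843 -0.82584337  0.51762358] [-2.04882028e+01  2.66005321e+00  1.09586606e+02 -7.65154327e-03
  6.77635824e+01 -7.10595006e+00] 1.35
[ 0.52427623 -0.16253872  0.19948204] [ 1.65219814  3.44628436 -0.30770579] [ 0.08844081 -0.00207766  0.00746362]
strip [255.95908596 147.13028879]
pin [392.17787666 114.59520017]
post [413.9659292  167.63279713]
-x-y [157.86031112 241.96535741]
+x-y [399.69651893 242.79312408]
```

View pics/w1.png

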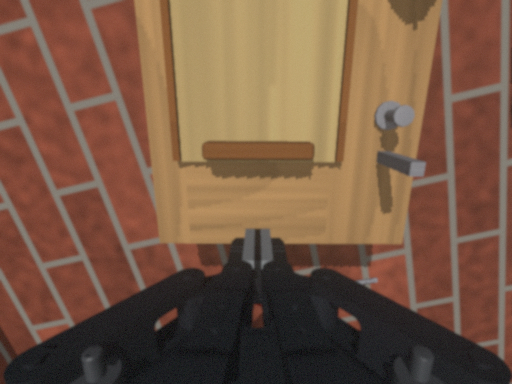

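The wrist view agrees with the model to about 4 px: strip at (258,150), pin at (395,116), post at (418,168). Next I'll lower the fingers behind the strip.

Emit:
step_arm(series="0 0 0 0.02 0 0.003 0; 0 0 0 0.05 0 0.003 0; 0 0 0 0.075 0 0.003 0; 0 0 0 0.088 0 0.003 0; 0 0 0 0.088 0 0.003 0; 0 0 0 0.088 0 0.003 0")

```text
clock: 2.15
tcp_pos: [0.5207, -0.1734, 0.1133]
orientation: [83.0, 89.9, -20.6]
force: [0.1, -0.6, 0.1]
opening: -0.0002
```

```bash
python3 - <<'E'
from h import *
x,R,s=pose();print(x,R.round(3),cabxy(x),s["opening"],s["force"],s["clock"])
E
```

```text
[ 0.52074117 -0.17335118  0.11327844] [[ 0.002  0.972 -0.235]
 [-0.001 -0.235 -0.972]
 [-1.     0.002  0.   ]] [ 0.00103919 -0.10434032] -0.00017432516228705903 [ 0.09032731 -0.59422786  0.07451298] 2.15
```

Emit:
step_arm(series="0 0 0 0.002 0 -0.015 0; 0 0 0 0.003 0 -0.03 0; 0 0 0 0.003 0 -0.045 0; 0 0 0 0.003 0 -0.06 0; 0 0 0 0.003 0 -0.077 0; 0 0 0 0.003 0 -0.094 0; 0 0 0 0.003 0 -0.111 0; 0 0 0 0.003 0 -0.128 0; 0 0 0 0.003 0 -0.142 0; 0 0 0 0.003 0 -0.152 0")

```text
clock: 3.4
tcp_pos: [0.5558, -0.0242, 0.1092]
orientation: [-82.4, 90.0, 174.1]
force: [0.4, -2.0, 1.0]
opening: 0.0001
```

Emit:
step_arm(series="0 0 0 0 0 -0.003 0; 0 0 0 0 0 -0.006 0; 0 0 0 0 0 -0.008 0; 0 0 0 0 0 -0.008 0")

```text
clock: 3.9
tcp_pos: [0.5573, -0.0173, 0.1091]
orientation: [-117.7, 90.0, 138.7]
force: [-0.4, -0.8, -0.4]
opening: -0.0001
```

```bash
python3 - <<'E'
from h import *
x,R,s=pose();print(x,cabxy(x),s["opening"],s["force"],s["clock"])
E
```

```text
[ 0.55732265 -0.01733478  0.1091015 ] [-0.00014478  0.055903  ] -5.518638859213749e-05 [-0.36194533 -0.75689246 -0.41964204] 3.9
```

Door friction of about 1.5 N, no stop felt yet. I'll push a few mm further.

Emit:
step_arm(series="0 0 0 0 0 -0.002 0; 0 0 0 0 0 -0.004 0; 0 0 0 0 0 -0.005 0; 0 0 0 0 0 -0.005 0")

```text
clock: 4.4
tcp_pos: [0.5576, -0.0162, 0.1092]
orientation: [-9.0, 89.6, -112.5]
force: [-3.3, -13.2, 1.7]
opening: 0.0001
```

```bash
python3 - <<'E'
from h import *
from cell import eyes
import cv2
x,R,s=pose();print(x,cabxy(x),s["opening"],s["force"],s["clock"])
p,d=eyes.capture("top"); a=p[105:240,195:360,::-1]; cv2.imwrite("pics/top1c.png",cv2.resize(a,None,fx=4.4,fy=4.4,interpolation=cv2.INTER_CUBIC))
p,d=eyes.capture("wrist"); cv2.imwrite("pics/w2.png",p[:,:,::-1])
E
```

```text
[ 0.55756699 -0.01624941  0.10915992] [-0.00016288  0.05701539] 0.00010427170904148972 [ -3.28488111 -13.18352174   1.67811289] 4.4
```

View pics/top1c.png

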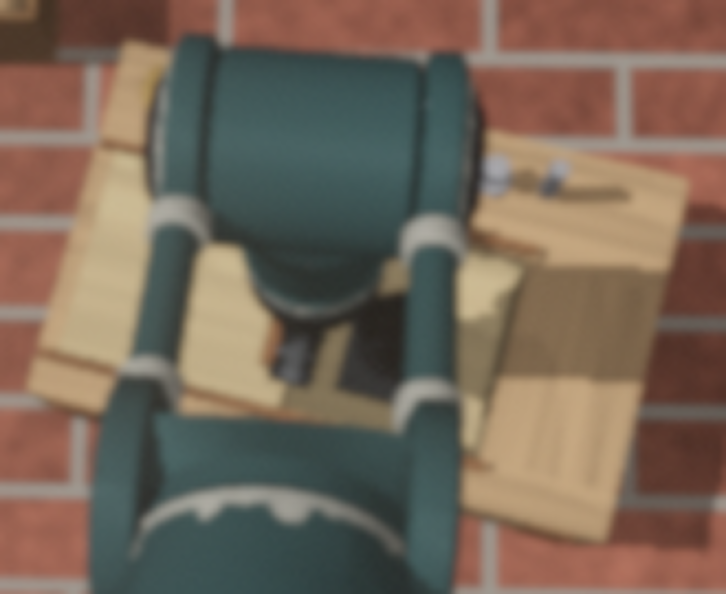

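View pics/w2.png

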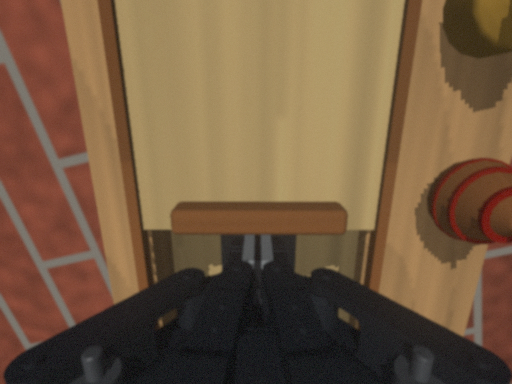

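Door against its stop: 13 N with the finger at y = 57 mm, exactly as predicted. Now back over the plunger, then a look at the plunger and pin.

Emit:
step_arm(series="0 0 0 0 0 0.01 0; 0 0 0 0 0 0.03 0; 0 0 0 0 0 0.05 0; 0 0 0 0 0 0.06 0; 0 0 0 0 0 0.06 0; 0 0 0 0 0 0.06 0")

```text
clock: 5.25
tcp_pos: [0.5447, -0.0707, 0.1093]
orientation: [173.3, 90.0, 69.7]
force: [0.3, -0.4, -0.4]
opening: -0.0
```

```bash
cat > look.py <<'E'
import sys
from h import *
from cell import eyes
import cv2
n=sys.argv[1]
x,R,s=pose();print(x,cabxy(x),s["force"],s["clock"])
p,d=eyes.capture("scene"); a=p[150:220,145:235,::-1]; cv2.imwrite(f"pics/s{n}.png",cv2.resize(a,None,fx=8,fy=8,interpolation=cv2.INTER_CUBIC))
S=cam("scene")
for h in (.104,.153): print("pin",h,(proj(S,W((.11,-.03),h))-[145,150])*8)
print("post",(proj(S,W((.11,-.065),.153))-[145,150])*8)
E
python3 look.py 3; python3 - <<'E'
from cell import eyes
import cv2
p,d=eyes.capture("wrist"); cv2.imwrite("pics/w3.png",p[:,:,::-1])
E
```

```text
[ 0.54472773 -0.07073661  0.10930423] [0.00018885 0.00103702] [ 0.2684408  -0.39729384 -0.40372565] 5.25
pin 0.104 [331.86719194 335.43416728]
pin 0.153 [315.77312446 243.10878832]
post [244.59028186 193.03591099]
```

View pics/s3.png

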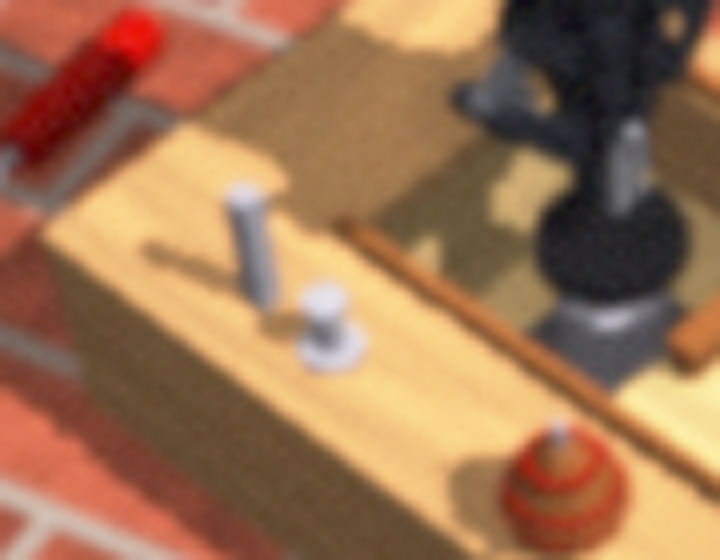

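View pics/w3.png

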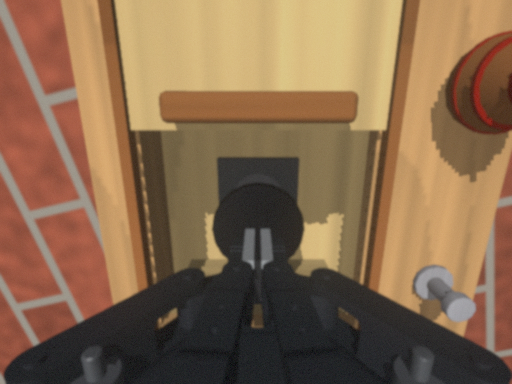

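The fingers are centred over the black plunger head at (258,222) in the wrist view. The pin head is at (325,295) in the scene crop, so the pin is about 20 mm out. First stroke.

Emit:
step_arm(series="0 0 0 0.015 0 0 0; 0 0 0 0.025 0 0 0; 0 0 0 0.032 0 0 0; 0 0 0 0.039 0 0 0; 0 0 0 0.040 0 0 0; 0 0 0 0.040 0 0 0")

```text
clock: 6.1
tcp_pos: [0.5447, -0.0705, 0.071]
orientation: [-104.5, 90.0, 151.9]
force: [-6.5, 0.9, 16.8]
opening: -0.0
```

At the bottom stop: 17 N, z 0.071. Letting it up.

Emit:
step_arm(series="0 0 0 -0.008 0 0 0; 0 0 0 -0.018 0 0 0; 0 0 0 -0.030 0 0 0; 0 0 0 -0.030 0 0 0; 0 0 0 -0.030 0 0 0")

```text
clock: 6.72
tcp_pos: [0.5443, -0.0708, 0.0988]
orientation: [-84.7, 90.0, 171.8]
force: [-0.1, 0.2, -0.1]
opening: 0.0001
```

```bash
python3 look.py 4
```

```text
[ 0.54427446 -0.07082554  0.09879457] [-0.00023073  0.00084386] [-0.08092268  0.21961873 -0.12070791] 6.725
pin 0.104 [331.86719194 335.43416728]
pin 0.153 [315.77312446 243.10878832]
post [244.59028186 193.03591099]
```

View pics/s4.png

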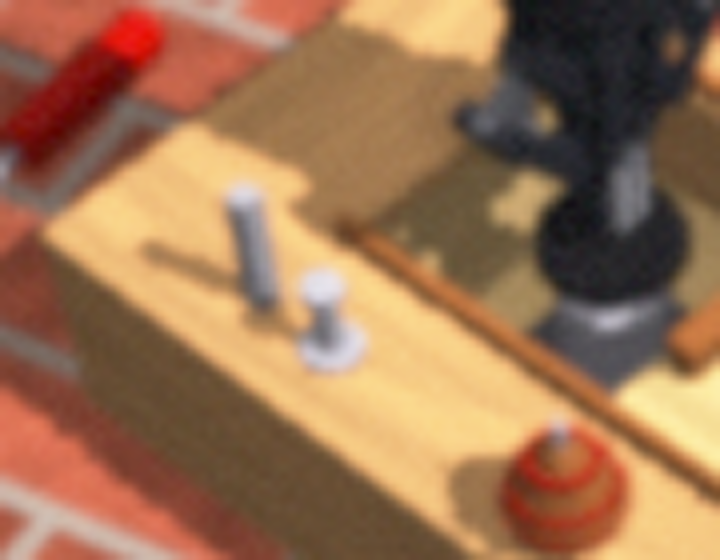

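The pin head rose from about (325,299) to (323,287). It is now at about 0.029 (the steps being 29/39/49 mm), so probably two more strokes. I'll do one and check.

Emit:
step_arm(series="0 0 0 0.014 0 0 0; 0 0 0 0.022 0 0 0; 0 0 0 0.029 0 0 0; 0 0 0 0.030 0 0 0; 0 0 0 0.030 0 0 0")

```text
clock: 7.4
tcp_pos: [0.5458, -0.0711, 0.071]
orientation: [93.0, 89.9, -10.5]
force: [-4.3, -0.0, 14.8]
opening: 0.0004
```

Emit:
step_arm(series="0 0 0 -0.008 0 0 0; 0 0 0 -0.018 0 0 0; 0 0 0 -0.030 0 0 0; 0 0 0 -0.030 0 0 0; 0 0 0 -0.030 0 0 0")

```text
clock: 8.02
tcp_pos: [0.5441, -0.0708, 0.0987]
orientation: [-86.2, 89.9, 170.2]
force: [-0.5, 0.4, -0.3]
opening: 0.0002
```

```bash
python3 look.py 5
```

```text
[ 0.54405178 -0.07077478  0.09867855] [-0.0004591   0.00084075] [-0.54939046  0.43010602 -0.27167486] 8.025
pin 0.104 [331.86719194 335.43416728]
pin 0.153 [315.77312446 243.10878832]
post [244.59028186 193.03591099]
```

View pics/s5.png

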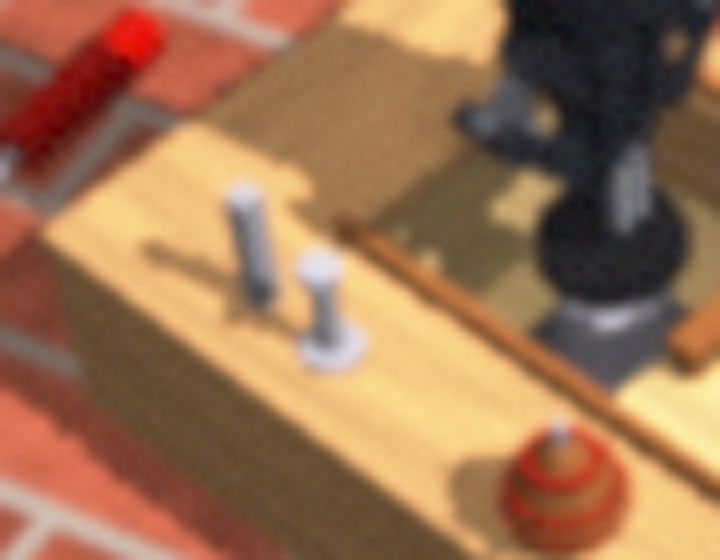

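The pin head is at (319,266) and fully out is predicted near (316,243), so about one 10 mm step remains. One more stroke.

Emit:
step_arm(series="0 0 0 0.014 0 0 0; 0 0 0 0.022 0 0 0; 0 0 0 0.029 0 0 0; 0 0 0 0.030 0 0 0; 0 0 0 0.030 0 0 0")

```text
clock: 8.7
tcp_pos: [0.5457, -0.071, 0.071]
orientation: [93.8, 89.9, -9.8]
force: [-3.4, 0.1, 15.4]
opening: 0.0001
```

Emit:
step_arm(series="0 0 0 -0.008 0 0 0; 0 0 0 -0.018 0 0 0; 0 0 0 -0.030 0 0 0; 0 0 0 -0.030 0 0 0; 0 0 0 -0.030 0 0 0")

```text
clock: 9.32
tcp_pos: [0.5441, -0.0708, 0.0987]
orientation: [-86.8, 89.9, 169.6]
force: [0.1, 0.1, -0.3]
opening: 0.0003
```

```bash
python3 look.py 6
```

```text
[ 0.5440569  -0.07076005  0.09868991] [-0.00045759  0.00085628] [ 0.06209785  0.14277084 -0.32547154] 9.325
pin 0.104 [331.86719194 335.43416728]
pin 0.153 [315.77312446 243.10878832]
post [244.59028186 193.03591099]
```

View pics/s6.png

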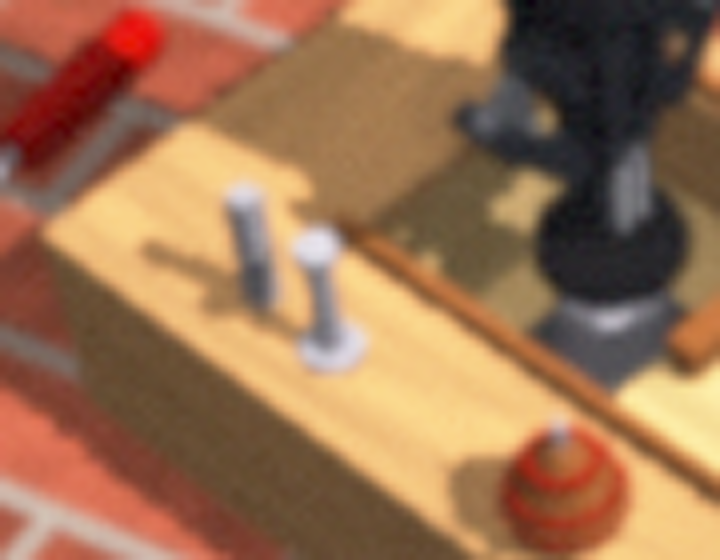

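The pin head is now at about (316,241), level with the post given the predicted (316,243) and a post bias of −3 px. I'll lift clear and check from another view before handing in.

Emit:
step_arm(series="0 0 0 -0.03 0 0 0; 0 0 0 -0.07 0 0 0; 0 0 0 -0.11 0 0 0; 0 0 0 -0.15 0 0 0; 0 0 0 -0.15 0.0 0.05 0; 0 0 0 -0.15 0.0 0.10 0; 0 0 0 -0.15 0.0 0.15 0; 0 0 0 -0.15 0 0.15 0; 0 0 0 -0.15 0 0.15 0")

```text
clock: 10.5
tcp_pos: [0.5091, -0.2163, 0.2486]
orientation: [-128.4, 89.9, 128.0]
force: [-0.3, 0.3, -0.6]
opening: -0.0003
```

```bash
python3 look.py 7; python3 - <<'E'
from h import *
from cell import eyes
import cv2
T=cam("top")
m=eyes.camera_model("wrist");p,d=eyes.capture("wrist"); cv2.imwrite("pics/w7.png",p[:,:,::-1])
for h in (.143,.153):
    print("pin",h,proj(m,W((.11,-.03),h)))
print("post",proj(m,W((.11,-.065),.153)),"plunger",proj(m,W((0,0),.088)))
uv=proj(m,W((.11,-.045),.15)).astype(int);print(uv)
c=m["R"].T
# depth-> heights map
v,u=np.mgrid[0:384,0:512]
pts=np.stack([u,v,np.ones_like(u)],-1)@np.linalg.inv(m["K"]).T*d[...,None]
Xw=(pts-m["t"])@m["R"]
xy=Xw[...,:2]-P[:2];cn,sn=np.cos(P[2]),np.sin(P[2])
cx=cn*xy[...,0]+sn*xy[...,1];cy=-sn*xy[...,0]+cn*xy[...,1];z=Xw[...,2]
for nme,(a,b,r) in dict(pin=(.11,-.03,.02),post=(.11,-.065,.014),plunger=(0,0,.02),strip=(0,.075,.006)).items():
    k=(np.hypot(cx-a,cy-b)<r)&(d>0)
    if k.any(): zz=np.sort(z[k]);print(nme,k.sum(),np.percentile(zz,[50,80,90,97,100]).round(4))
k=(z>.117)&(z<.128)&(abs(cx)<.04)&(d>0)&(cy>-.05); print("strip y",np.percentile(cy[k],[2,50,98]) if k.any() else None)
E
```

```text
[ 0.50912401 -0.2162948   0.24857845] [-1.39481282e-04 -1.48811922e-01] [-0.31205535  0.25884003 -0.60649223] 10.5
pin 0.104 [331.86719194 335.43416728]
pin 0.153 [315.77312446 243.10878832]
post [244.59028186 193.03591099]
pin 0.143 [391.77256441  51.37173264]
pin 0.153 [397.75813308  48.70343809]
post [391.56389888  96.26323883] plunger [256.60065719  28.92821944]
[393  70]
pin 1836 [0.1015 0.1512 0.1533 0.1542 0.1557]
post 916 [0.1031 0.1529 0.1542 0.1551 0.1561]
plunger 1496 [0.0882 0.0889 0.0892 0.0897 0.0908]
strip y None
```

View pics/w7.png

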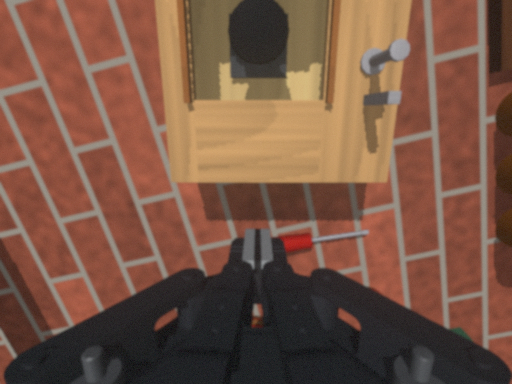

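View pics/s7.png

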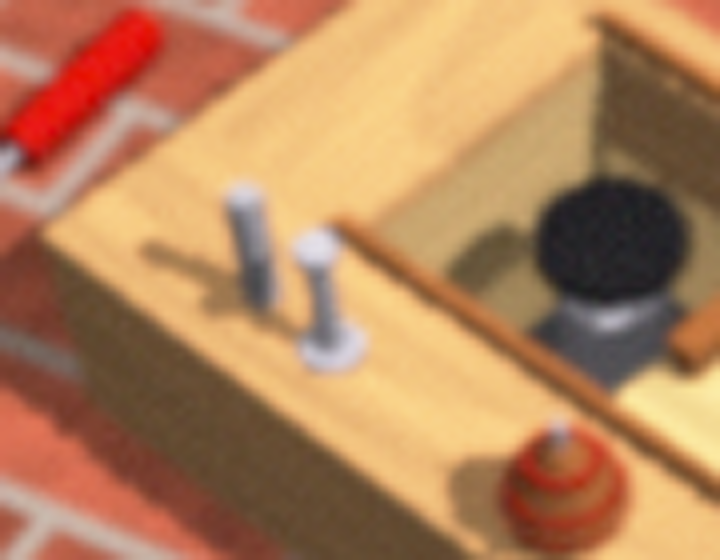

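Wrist depth puts the pin top at 0.154 and the post at 0.155, so they are level. The plunger reads 0.088 (up), the door is open and the arm is clear at z 0.25.

```bash
python3 -c "
from cell import order
print(order.job_done())"
```

```text
the job is handed in; nothing more can be done
None
```

The oiler is primed and I've handed the job in. No verdict was reported.

I pushed the ply door to its stop: the arm felt 13 N with the fingertips where the full 135 mm opening should be. I then gave the plunger three full strokes, letting it come right up after each one. In all three the tool reached the bottom-stop height of 71 mm (15–17 N).

**Last checks:**
- **Pin:** wrist depth put the pin top at about 154 mm and the gauge post at about 155 mm, level within what the depth image can resolve. The scene picture agreed to about 2 px, where a missing step would show as about 19 px.
- **Plunger:** it was back up at 88 mm and was not pressed again after the third stroke.
- **Door:** it looked fully open in the last pictures. An extra depth check on the strip gave no reading because the strip was out of the wrist camera's view.
- **Other objects:** the driver and the top on the cabinet looked unmoved. I did not re-measure the other tops, the weight or the dish, but the arm went near none of them.
- **Arm:** it finished clear at about 250 mm height, touching nothing, at about 10.6 s.

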